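# Hardness quiz at the mineral step

### The arm

A 6-joint arm with a two-finger parallel gripper is mounted at the origin on the work surface. World frame = base frame: x ahead of the robot, y to its left, z up, the work surface at z = 0. Lengths are in m, angles in rad, forces in N, time in s.
With the tool pointing down it reaches from about 0.15 to 0.775 m from the base axis. Payload 6.1 kg.
Tool frame: the origin (TCP) lies at the very end of the fingers, on their centre line; the grasp point (between the pads) lies 19 mm behind it (env.grip_depth is the distance from the TCP to the grasp point, in m); z points along the fingers, y is the line along which they close (so a half turn about z gives the same grasp; the last joint's range is limited). The gripper opens to 85 mm and grips with 20 to 120 N. Pads are 22 mm wide; open, the fingers measure 114 mm over their backs; the gripper's body (76 mm by 85 mm) begins 54 mm behind the grasp point. The pads swing forward as they close: fully open they stand 13 mm farther back than shut.
Start: joints at [0, 0.126, -0.04, 1.405, 0, 1.571], TCP at [0.525, -0, 0.231] pointing down, gripper open.
Joint ranges: [-2.72, 2.72], [-0.95, 1.95], [-1.27, 1.35], [-1.78, 2.02], [-1.46, 1.47], [-3.14, 3.14]. Speed limits (rad/s): [2.39, 2.39, 3.01, 3.14, 3.14, 3.14].

### API

Orientations are given as a unit quaternion [w, x, y, z].
In Python, from rig import env, viewer gives the robot as it stands. The module is installed in compiled form; this text tells all that it offers.
- The arm moves only by the tool play_rows, never from a script. Its argument "commands" is a list of rows, each a list of 4 numbers: the shift along the tool's x, y, z in units of 80 cm (1.0 is 80 cm), then the turn about the tool's z in units of 45 degrees (1.0 is 45 degrees). In form: [[tx, ty, tz, yaw], ...]. A call has exactly 5 rows; each row is the pose to reach, as a shift and turn from the pose commanded when the call began, along the tool's axes at that moment; what a row does not reach only later rows make up. A row lasts 1/8 s, in which the tool goes at most 62.5 mm and 10.7 degrees, less where a joint would pass 70% of its speed; a pose out of reach is approached as far as the arm can. A call with a number of a shift or a turn outside -1 to 1 is refused whole. A call with a gripper value outside its range is refused whole. "grip" is the finger opening in mm, from 0 to 85.4, set as the call begins (left out, the last holds). The fingers move at their own pace and stop on an object; "force" is the grip in N (left out, the last holds). Time passes only in rows, so rows that repeat a pose let the fingers close, or fill a call up. It gives the time, the measured TCP pose, the force, the opening and the grip force at its end, in the units of the state.
- env.sense(): the state, without advancing time (a new reading comes with each control period).
- viewer.capture(name): name is "scene" or "side" or "wrist"; returns a dict with "color" (480x640x3 uint8, red, green, blue), "range_z" (480x640 float32, m along the optical axis (not along the pixel's ray), 0 where there is no reading), "mtx" (3x3 intrinsics, pixels), "k1" (the pictures are not rectified: a ray, as slopes to the right and down, at radius r is drawn at 1 + k1 r^2 times it, then the intrinsics apply), "camera_from_world" (4x4, takes a point from world to camera coordinates). Camera axes: x right, y down, z forward; pixel columns grow to the right and rows downward; lengths in m; the calibration is good to about 2 mm. A picture is of the moment at which its call begins.
- env.finish_job(): hands the job in; it is judged then, once.
The state is a dict: "t": time; "qpos": joint angles; "joint_vel": joint speeds; "tau": joint torques, N m; "eef_pos": TCP position; "tcp_rot": TCP orientation; "force": force on the tool from outside, world axes, zero at the start; "ft_torque": the same for the moment, N m; "gripper_width": finger opening in m; "finger_force": force on a finger pad.
Only numpy, scipy, OpenCV 4.12 (cv2) and the standard library are available. Lean on these libraries where they do the work, as an engineer would, in place of code of your own. Each camera call takes 0.05 s, during which the arm holds its last target. There are 200 camera calls.

### The job

Answer the hardness quiz on the cedar step, softest to hardest: press the round key on the selenite wand's block fully down, then the key on the copper chunk's block, then the key on the white ceramic streak plate's block, and come away clear. Each key stays down once pressed. Do not press the key on the slotted stand that holds the two upright slices, and leave the specimens and everything else lying where they are: nothing is to be picked up.

Things in the scene. Friction and masses are not known exactly. Their poses are not given: they have to be found in the camera images.
- station_selenite: fixed beech quiz block, 130 x 130 x 18 mm, carrying the selenite wand. Origin: centre of its underside, which lies on the cedar step, 40 mm above the table (slab top 58 mm above the table). x, y, z axes: z up, -x points to the block's key edge (roughly to the robot). Its key stands at x = -42 mm, y = 0; the specimen lies about x = +24 mm
- station_copper: fixed beech quiz block, 130 x 130 x 18 mm, carrying the copper chunk. Origin: centre of its underside, which lies on the cedar step, 40 mm above the table (slab top 58 mm above the table). x, y, z axes: z up, -x points to the block's key edge (roughly to the robot). Its key stands at x = -42 mm, y = 0; the specimen lies about x = +24 mm
- station_streak: fixed beech quiz block, 130 x 130 x 18 mm, carrying the streak plate. Origin: centre of its underside, which lies on the cedar step, 40 mm above the table (slab top 58 mm above the table). x, y, z axes: z up, -x points to the block's key edge (roughly to the robot). Its key stands at x = -42 mm, y = 0; the specimen lies about x = +24 mm
- key_selenite_top (a point): centre of the flat top of the key on the selenite wand's block: a round plain aluminium key, 30 mm across, its top 14 mm above the wood when up (72 mm above the table) and 6 mm above it when fully down; moves with the key. A flat dark collar 42 mm across and 3 mm high surrounds it
- key_selenite (a joint): travel of that key in m: 0 = fully up (starts at 0 to 0.0015), 0.008 = fully down at its stop; pushed straight down, it resists with about 5 N and stays where it is left (no spring)
- key_copper_top (a point): centre of the flat top of the key on the copper chunk's block: a round plain aluminium key, 30 mm across, its top 14 mm above the wood when up (72 mm above the table) and 6 mm above it when fully down; moves with the key. A flat dark collar 42 mm across and 3 mm high surrounds it
- key_copper (a joint): travel of that key in m: 0 = fully up (starts at 0 to 0.0015), 0.008 = fully down at its stop; pushed straight down, it resists with about 5 N and stays where it is left (no spring)
- key_streak_top (a point): centre of the flat top of the key on the streak plate's block: a round plain aluminium key, 30 mm across, its top 14 mm above the wood when up (72 mm above the table) and 6 mm above it when fully down; moves with the key. A flat dark collar 42 mm across and 3 mm high surrounds it
- key_streak (a joint): travel of that key in m: 0 = fully up (starts at 0 to 0.0015), 0.008 = fully down at its stop; pushed straight down, it resists with about 5 N and stays where it is left (no spring)
- stand: fixed slotted beech stand at the back of the step, 70 x 300 mm base 18 mm thick, slotted rails to 42 mm above its underside; origin: centre of its underside; y along its length. The slices in it reach 106 mm above the step
- key_stand_top (a point): centre of the flat top of the key at the -y end of the slotted stand (not to be pressed): a round plain aluminium key, 30 mm across, its top 14 mm above the wood when up (72 mm above the table) and 6 mm above it when fully down; moves with the key. A flat dark collar 42 mm across and 3 mm high surrounds it
- key_stand (a joint): travel of that key in m: 0 = fully up (starts at 0 to 0.0015), 0.008 = fully down at its stop; pushed straight down, it resists with about 5 N and stays where it is left (no spring)
- selenite_center (a point): centre of the selenite wand, a loose pale translucent bar about 22 x 100 x 18 mm, lying across its block, long axis y
- copper_center (a point): middle of the loose copper chunk, a lump about 42 x 46 x 36 mm, this point 16 mm above its underside
- streak_center (a point): centre of the loose white unglazed ceramic streak plate, 50 x 75 x 7 mm, lying flat
- agate_center (a point): centre of the round part of the loose upright green agate slice, 82 mm across, 7 mm thick, its face along x, 47 mm above its lower edge
- petwood_center (a point): the same for the brown petrified wood slice
- lens: loose hand lens lying on the step at the robot's left: ring 62 mm across, 10 mm high, handle to -x reaching 106 mm; origin at the ring's centre on the underside
- brush: loose brush, 160 mm long, lying along x on the step at the robot's right
- dropper: loose small amber dropper bottle, 32 mm across, 75 mm tall, on the step at the left rear; origin at its underside

How it is judged:
By the outcome, as a careful person would: the job done as asked, in the order asked, and still so for the second after the job is handed in, with the robot touching nothing.
It also fails if it takes over 51 s, if anything falls off the work surface, if the arm or the gripper's body presses on something with over 40 N, if the wrist force passes 120 N, or if a joint passes its speed limit or range.

## Working session

There is one attempt and no reset: what is moved stays moved. The work goes in short steps, Python scripts to look and compute and a tool call to move; the robot and the scene stay as the last step left them, time stands still between calls to the robot, and variables do not carry over. Pictures are saved under pics/ and viewed, at most 10 in all, crops included, and the job is handed in when it is done.

Besides the shell and the picture viewer there is one more tool, called after "Call:" as name(argument=value, ...), one argument or row to a line, values as JSON. play_rows: Moves the arm, as the interface text tells. Shifts and turns lie within -1 to 1; 1 stands for 80 cm of shift or 45 degrees of turn. Its arguments: {"type":"object","properties":{"commands":{"type":"array"},"grip":{"type":"number"},"force":{"type":"number"}},"required":["commands"]}

```bash
mkdir -p pics
cat > h.py <<'E'
import numpy as np, cv2
from rig import env, viewer
def cap(n,f):
    c=viewer.capture(n); cv2.imwrite(f'pics/{f}.png',c['color'][:,:,::-1]); np.savez(f'{f}.npz',**c); return c
def world(c):
    K=c['mtx'];k=float(c['k1']);v,u=np.mgrid[0:480,0:640]
    d=np.stack([(u-K[0,2])/K[0,0],(v-K[1,2])/K[1,1]],-1);s=d.copy()
    for _ in range(15): s=d/(1+k*(s**2).sum(-1,keepdims=True))
    z=c['range_z'];P=np.stack([s[...,0]*z,s[...,1]*z,z,np.ones_like(z)],-1)
    return (P@np.linalg.inv(c['camera_from_world']).T)[...,:3]
E
python3 - <<'E'
from h import *
cap('scene','s0');cap('wrist','w0');s=env.sense();print(s)
E
```

```text
{'t': 0.1, 'qpos': array([-3.46572087e-05,  1.26323975e-01, -4.05000578e-02,  1.40538621e+00,
       -2.90291131e-05,  1.57080583e+00]), 'joint_vel': array([ 0.00180487, -0.00144288,  0.0022862 ,  0.00127527,  0.00150664,
       -0.00035888]), 'tau': array([-1.61755201e-03, -4.36907172e+01,  3.53606522e+01,  1.36335523e-02,
       -5.14612566e-05,  1.73892335e-06]), 'eef_pos': array([ 5.24640538e-01, -2.67606796e-05,  2.30607262e-01]), 'tcp_rot': array([-4.89636280e-04,  7.07122210e-01,  7.07090998e-01, -5.10150384e-04]), 'force': array([-0.88856967, -0.64143626,  0.1097967 ]), 'ft_torque': array([-0.01004082,  0.00766105, -0.04679134]), 'finger_force': 0.0, 'gripper_width': 0.08579165674046964}
```

View pics/s0.png

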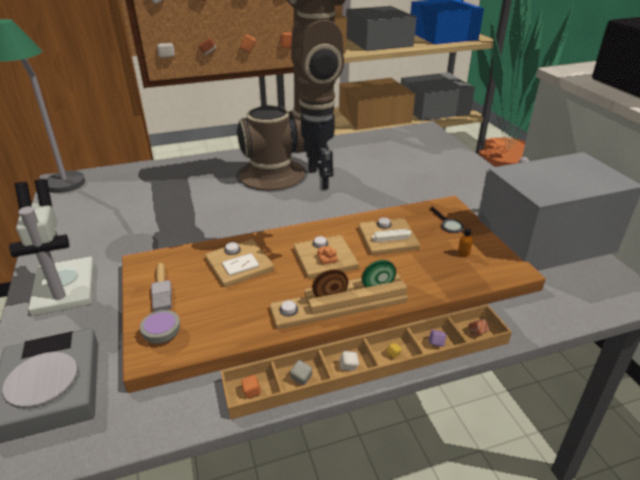

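View pics/w0.png

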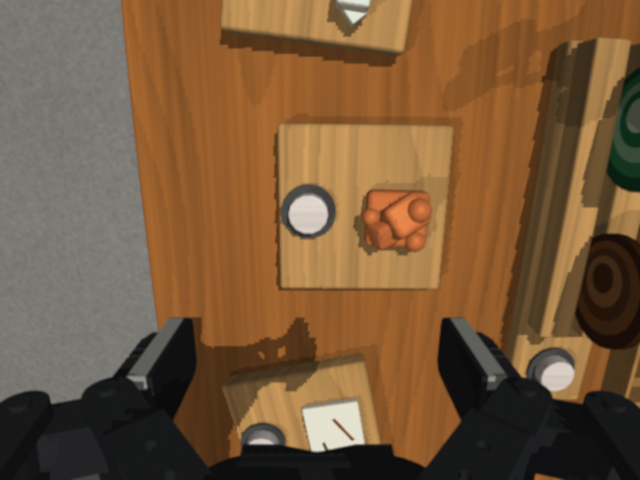

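The scene picture shows the selenite key at about (384,222), copper (320,242) and streak (232,248), with the stand key at (289,308). In the wrist view, copper is at (308,211) and streak at (263,436).

Run:
```python
from h import *
for f,ks in (('s0',dict(sel=(384,222),cop=(320,242),strk=(232,248),stand=(289,308))),('w0',dict(cop=(308,211),strk=(263,434)))):
    c=np.load(f+'.npz');W=world(c);col=c['color'].astype(int)
    for n,(u,v) in ks.items():
        r=30 if f=='w0' else 13
        sl=np.s_[max(0,v-r):v+r,u-r:u+r];w=W[sl].reshape(-1,3);C=col[sl].reshape(-1,3)
        z=w[:,2]; m=(z>0.0665)&(z<.078)&(C.min(1)>120)&(np.ptp(C,axis=1)<30)&(c['range_z'][sl].ravel()>0)
        p=w[m]; print(f,n,m.sum(),p.mean(0).round(4),np.median(p,0).round(4),((p.min(0)+p.max(0))/2).round(4),np.ptp(p,axis=0).round(4), W[v,u].round(4))
```

```text
s0 sel 115 [0.5216 0.1842 0.0735] [0.5419 0.1878 0.074 ] [0.5187 0.1764 0.0723] [0.0918 0.0613 0.0112] [0.4935 0.1929 0.0709]
s0 cop 70 [0.5195 0.0035 0.0702] [0.5196 0.0033 0.0703] [0.5161 0.0036 0.0706] [0.0343 0.0272 0.0075] [0.53   0.0012 0.0734]
s0 strk 75 [ 0.4769 -0.213   0.0707] [ 0.476  -0.2124  0.0708] [ 0.4914 -0.2134  0.0703] [0.0655 0.0274 0.0076] [ 0.4827 -0.2132  0.072 ]
s0 stand 113 [ 0.7312 -0.1363  0.0713] [ 0.7316 -0.1365  0.0712] [ 0.7295 -0.1363  0.0713] [0.031  0.0287 0.0095] [ 0.7383 -0.136   0.0719]
w0 cop 1219 [0.5173 0.0054 0.071 ] [0.5173 0.0054 0.0711] [0.517 0.005 0.07 ] [0.029  0.0288 0.0068] [0.5174 0.0076 0.071 ]
w0 strk 148 [ 0.4752 -0.2009  0.0712] [ 0.4758 -0.2009  0.0714] [ 0.4743 -0.2006  0.0703] [0.0224 0.0074 0.0062] [ 0.4752 -0.1988  0.0657]
```

Call:
play_rows(
  commands=[
    [0.07,-0.013,0,0],
    [0.14,-0.026,0.01,0],
    [0.21,-0.04,0.03,0],
    [0.24,-0.044,0.04,0],
    [0.24,-0.044,0.04,0],
  ],
  grip=0,
  force=40,
)

```text
t: 0.72
eef_pos: [0.4888, 0.1933, 0.1981]
tcp_rot: [-0.0, 0.706, 0.708, -0.001]
force: [1.1, 0.2, 0.2]
gripper_width: 0.0001
finger_force: 0.0
```

Call:
play_rows(
  commands=[
    [0,0,0,0],
    [0,0,0,0],
    [0,0,0,0],
    [0,0,0,0],
    [0,0,0,0],
  ],
)

```text
t: 1.35
eef_pos: [0.4899, 0.1917, 0.1994]
tcp_rot: [0.0, 0.707, 0.707, 0.0]
force: [0.0, -0.3, -1.5]
gripper_width: -0.0003
finger_force: 0.0
```

```bash
cat >> h.py <<'E'
def key(f,u,v,r=45):
    c=np.load(f+'.npz');W=world(c);col=c['color'].astype(int)
    sl=np.s_[max(0,v-r):v+r,max(0,u-r):u+r];w=W[sl].reshape(-1,3);C=col[sl].reshape(-1,3);z=w[:,2]
    m=(z>0.0600)&(z<.078)&(C.min(1)>120)&(np.ptp(C,axis=1)<30)
    p=w[m];print(f,m.sum(),p.mean(0).round(4),np.median(p,0).round(4),np.ptp(p,axis=0).round(4))
E
python3 - <<'E'
from h import *
cap('wrist','w1');s=env.sense();print(s['eef_pos'],s['tcp_rot'],s['gripper_width'],s['force'])
E
```

```text
[0.4898515  0.19182172 0.19935891] [1.12500902e-05 7.07234901e-01 7.06978636e-01 5.24126843e-05] -0.0001293029110476596 [ 0.887117   -0.97233281 -0.78637358]
```

View pics/w1.png

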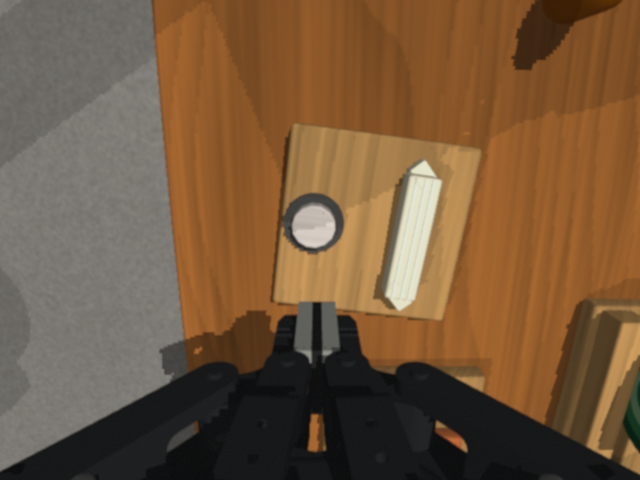

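The selenite key is at (314,226), just ahead of the closed fingertips, with the wand to its right.

```bash
python3 -c "
from h import *
key('w1',314,226);key('w0',308,211)"
```

```text
w1 1465 [0.4871 0.196  0.0712] [0.4874 0.196  0.0713] [0.0289 0.0289 0.0132]
w0 1230 [0.5173 0.0055 0.071 ] [0.5174 0.0054 0.0711] [0.029  0.0288 0.0099]
```

Call:
play_rows(
  commands=[
    [0.005,-0.004,0.06,0],
    [0.005,-0.004,0.12,0],
    [0.005,-0.004,0.148,0],
    [0.005,-0.004,0.155,0],
    [0.005,-0.004,0.16,0],
  ],
)

```text
t: 2.02
eef_pos: [0.4871, 0.1962, 0.0719]
tcp_rot: [0.0, 0.707, 0.707, 0.0]
force: [0.3, -0.0, 0.9]
gripper_width: -0.0
finger_force: 0.0
```

Call:
play_rows(
  commands=[
    [0,0,0.003,0],
    [0,0,0.006,0],
    [0,0,0.008,0],
    [0,0,0.008,0],
    [0,0,0.008,0],
  ],
)

```text
t: 2.65
eef_pos: [0.4872, 0.1963, 0.0653]
tcp_rot: [0.0, 0.707, 0.707, 0.001]
force: [0.8, 0.0, 5.5]
gripper_width: -0.0
finger_force: 2.4
```

Still at friction-level force (5.5 N), so I'll press on in small steps until the stop is felt.

Call:
play_rows(
  commands=[
    [0,0,0.001,0],
    [0,0,0.002,0],
    [0,0,0.002,0],
    [0,0,0.002,0],
    [0,0,0.002,0],
  ],
)

```text
t: 3.28
eef_pos: [0.4872, 0.1963, 0.064]
tcp_rot: [0.0, 0.707, 0.707, 0.001]
force: [1.1, 1.1, 7.4]
gripper_width: -0.0001
finger_force: 4.2
```

Call:
play_rows(
  commands=[
    [0,0,0.001,0],
    [0,0,0.001,0],
    [0,0,0.001,0],
    [0,0,0.001,0],
    [0,0,0.001,0],
  ],
)

```text
t: 3.9
eef_pos: [0.4873, 0.1963, 0.0639]
tcp_rot: [0.0, 0.707, 0.707, 0.001]
force: [-1.3, -0.9, 13.8]
gripper_width: -0.0002
finger_force: 6.8
```

Call:
play_rows(
  commands=[
    [0,0,0.001,0],
    [0,0,0.001,0],
    [0,0,0.001,0],
    [0,0,0.001,0],
    [0,0,0.001,0],
  ],
)

```text
t: 4.53
eef_pos: [0.4874, 0.1963, 0.0639]
tcp_rot: [0.001, 0.707, 0.707, 0.001]
force: [-3.3, -1.7, 18.0]
gripper_width: 0.0005
finger_force: 9.5
```

Call:
play_rows(
  commands=[
    [0,0,-0.05,0],
    [0,0,-0.1,0],
    [0,0,-0.15,0],
    [-0.07,0.01,-0.17,0],
    [-0.14,0.02,-0.17,0],
  ],
)

```text
t: 5.15
eef_pos: [0.5027, 0.0833, 0.1984]
tcp_rot: [0.0, 0.706, 0.708, 0.0]
force: [1.4, 0.6, -0.3]
gripper_width: -0.0001
finger_force: 0.0
```

Call:
play_rows(
  commands=[
    [-0.07,0.012,0,0],
    [-0.099,0.017,0,0],
    [-0.099,0.017,0,0],
    [-0.099,0.017,0,0],
    [-0.099,0.017,0,0],
  ],
)

```text
t: 5.78
eef_pos: [0.5159, 0.0058, 0.1974]
tcp_rot: [-0.0, 0.707, 0.708, -0.0]
force: [-0.4, 0.1, -0.7]
gripper_width: 0.0003
finger_force: 0.0
```

Run:
```python
from h import *
cap('wrist','w2');s=env.sense();print(s['eef_pos'],s['force']);key('w2',314,226)
```

```text
[0.51594677 0.00583967 0.19752383] [ 0.18058938 -0.52073762 -0.28055262]
w2 1484 [0.5173 0.0056 0.071 ] [0.5173 0.0056 0.0711] [0.0293 0.0308 0.0121]
```

View pics/w2.png

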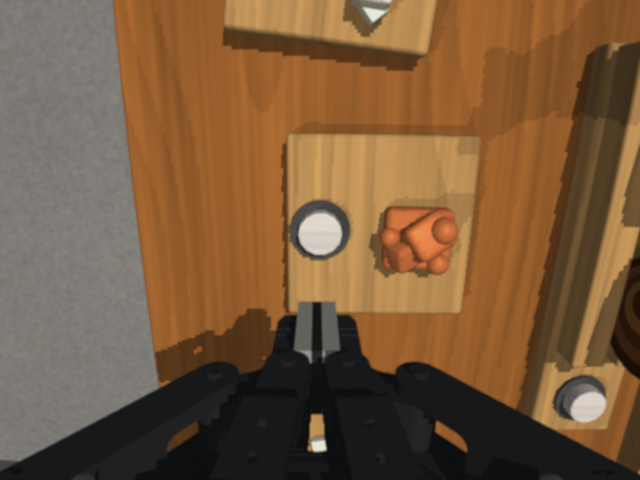

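The copper key is at (320,230) and the tool is within 1.5 mm of it, so I'll press.

Call:
play_rows(
  commands=[
    [0,0.002,0.06,0],
    [0,0.002,0.12,0],
    [0,0.002,0.147,0],
    [0,0.002,0.154,0],
    [0,0.002,0.158,0],
  ],
)

```text
t: 6.45
eef_pos: [0.5183, 0.0053, 0.0719]
tcp_rot: [0.0, 0.707, 0.707, 0.0]
force: [0.6, 0.1, -0.4]
gripper_width: -0.0001
finger_force: 0.0
```

Call:
play_rows(
  commands=[
    [0,0,0.003,0],
    [0,0,0.006,0],
    [0,0,0.009,0],
    [0,0,0.01,0],
    [0,0,0.01,0],
  ],
)

```text
t: 7.08
eef_pos: [0.5186, 0.0051, 0.064]
tcp_rot: [0.0, 0.707, 0.707, 0.001]
force: [-0.1, 2.3, 5.8]
gripper_width: 0.0003
finger_force: 3.3
```

Call:
play_rows(
  commands=[
    [0,0,0.001,0],
    [0,0,0.002,0],
    [0,0,0.002,0],
    [0,0,0.002,0],
    [0,0,0.002,0],
  ],
)

```text
t: 7.7
eef_pos: [0.5187, 0.005, 0.0639]
tcp_rot: [0.001, 0.707, 0.707, 0.001]
force: [-4.5, 2.3, 17.8]
gripper_width: 0.0002
finger_force: 8.8
```

The stop was felt at z = 63.9 mm and 18 N. On to the streak block.

Call:
play_rows(
  commands=[
    [0,0,-0.05,0],
    [0,0,-0.1,0],
    [0,0,-0.15,0],
    [-0.07,-0.014,-0.17,0],
    [-0.14,-0.028,-0.17,0],
  ],
)

```text
t: 8.32
eef_pos: [0.4959, -0.1084, 0.199]
tcp_rot: [0.001, 0.706, 0.708, 0.0]
force: [1.5, -0.6, -1.1]
gripper_width: 0.0001
finger_force: 0.0
```

Call:
play_rows(
  commands=[
    [-0.07,-0.013,0,0],
    [-0.13,-0.026,0,0],
    [-0.13,-0.026,0,0],
    [-0.13,-0.026,0,0],
    [-0.13,-0.026,0,0],
  ],
)

```text
t: 8.95
eef_pos: [0.4748, -0.2103, 0.1975]
tcp_rot: [-0.0, 0.707, 0.708, -0.0]
force: [0.2, 0.9, -0.2]
gripper_width: -0.0002
finger_force: 0.0
```

Run:
```python
from h import *
cap('wrist','w3');s=env.sense();print(s['eef_pos'],s['force']);key('w3',314,226)
```

```text
[ 0.4747847  -0.21017457  0.19757447] [0.21195601 0.63777209 0.00863018]
w3 1468 [ 0.4738 -0.2123  0.0719] [ 0.4736 -0.2122  0.072 ] [0.0281 0.0291 0.0118]
```

View pics/w3.png

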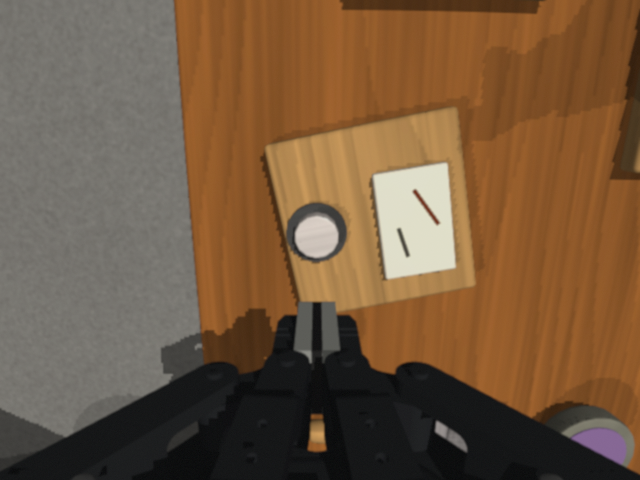

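The streak key is at (316,236), about 2 mm further to -y.

Call:
play_rows(
  commands=[
    [-0.003,-0.001,0.06,0],
    [-0.003,-0.001,0.12,0],
    [-0.003,-0.001,0.147,0],
    [-0.003,-0.001,0.154,0],
    [-0.003,-0.001,0.158,0],
  ],
)

```text
t: 9.62
eef_pos: [0.4745, -0.2132, 0.0719]
tcp_rot: [0.0, 0.707, 0.707, 0.0]
force: [0.5, -0.4, 1.0]
gripper_width: -0.0001
finger_force: 0.0
```

Call:
play_rows(
  commands=[
    [0,0,0.003,0],
    [0,0,0.006,0],
    [0,0,0.009,0],
    [0,0,0.01,0],
    [0,0,0.01,0],
  ],
)

```text
t: 10.25
eef_pos: [0.4745, -0.2134, 0.064]
tcp_rot: [0.001, 0.707, 0.707, 0.001]
force: [0.1, 4.8, 7.7]
gripper_width: -0.0003
finger_force: 3.7
```

Call:
play_rows(
  commands=[
    [0,0,0.001,0],
    [0,0,0.002,0],
    [0,0,0.002,0],
    [0,0,0.002,0],
    [0,0,0.002,0],
  ],
)

```text
t: 10.88
eef_pos: [0.4746, -0.2135, 0.0639]
tcp_rot: [0.001, 0.707, 0.707, 0.001]
force: [-5.4, 5.8, 18.7]
gripper_width: -0.0002
finger_force: 9.2
```

Stop felt again. I'll come away and check.

Call:
play_rows(
  commands=[
    [0,0,-0.05,0],
    [0,0,-0.1,0],
    [0,0,-0.15,0],
    [0,0,-0.2,0],
    [0,0,-0.2,0],
  ],
)

```text
t: 11.5
eef_pos: [0.4752, -0.2149, 0.2247]
tcp_rot: [0.003, 0.707, 0.707, 0.0]
force: [0.1, -0.6, -0.9]
gripper_width: 0.0001
finger_force: 0.0
```

Call:
play_rows(
  commands=[
    [0,0,-0.02,0],
    [0,-0.07,-0.02,0],
    [0,-0.14,-0.02,0],
    [0,-0.14,-0.02,0],
    [0,-0.14,-0.02,0],
  ],
)

```text
t: 12.12
eef_pos: [0.3619, -0.2139, 0.2377]
tcp_rot: [0.0, 0.707, 0.707, -0.0]
force: [0.1, 0.4, 0.4]
gripper_width: 0.0002
finger_force: 0.0
```

Run:
```python
from h import *
c=cap('scene','s1');s=env.sense();print(s['eef_pos'],s['force'])
W=world(c);W0=world(np.load('s0.npz'))
for u,v in((384,223),(320,243),(232,248),(289,308)):
    f=lambda w:np.median(w[v-2:v+3,u-3:u+4,2]).round(4)
    print(f(W0),f(W))
```

```text
[ 0.36236559 -0.21385637  0.23752271] [-0.2694808  -0.85248163 -1.04966024]
0.0698 0.0632
0.069 0.0632
0.0707 0.0638
0.0713 0.0715
```

View pics/s1.png

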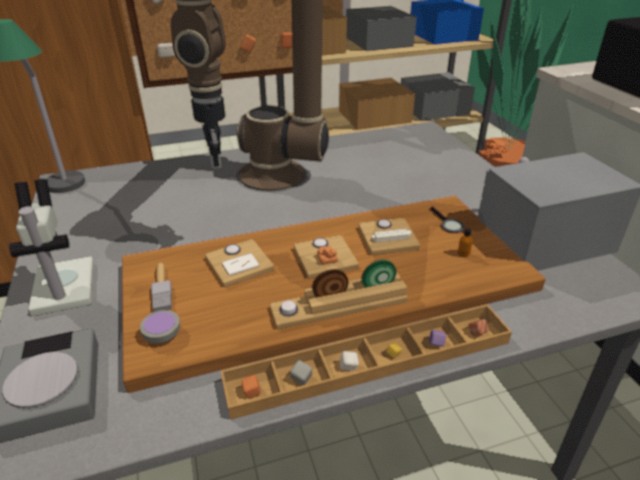

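The three keys at (384,223), (320,243) and (232,248) are down at about 63–64 mm. The stand key at (289,308) is untouched at 71.5 mm, nothing else has moved, and the arm is clear.

```bash
python3 -c "
from rig import env
print(env.finish_job())"
```

```text
the job is handed in; nothing more can be done
None
```

I pressed the selenite, copper and streak plate keys fully down in that order, left the stand key up and everything else in place, moved the arm clear, and handed the job in after about 12 s.

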